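# Regrip the battery pack and seat it in its charger

## Task

The black battery pack sits in its white storage rack with only its contact end free to grip, but that end has to go down between the walls of the grey charger. Lift the pack out of the rack, lay it flat on the grey mat and let go; then take it by its other, ribbed end and lower it into the charger until it lies fully down, contact end towards the charger's tall housing.

Things in the scene. Friction and masses are not known exactly. Their poses are not given: they have to be found in the camera images.
- pack_mid (a point): Centre (half-way up) of the loose battery pack, a black bar 170 (its x) x 44 (y) x 40 mm (z, up), 0.2-0.4 kg, balanced here. Contact end: +x, copper strips; plain end: -x, rubber ribs on top. Grip across the 44 mm sides, about 50 mm from the centre. It starts level in a fixed white plastic rack, underside 10 mm above the table on a tongue 26 mm wide; it lifts straight out.
- pack_contacts (a point): Centre of the pack's contact end face, 85 mm from its centre along its +x; moves with the pack. At the start only this half is free at its sides: the rack's walls (tops 52 to 54 mm above the table, 7 mm from the pack's sides, 12 mm behind its plain end) enclose the rest, up to 5 mm past the centre towards the contacts.
- mat: Grey mat fixed on the desk, 260 mm (its x) by 200 mm (its y), 3 mm thick; origin at the centre of its underside, z up. The pack is laid here between the two grips, in any direction.
- charger_bay (a point): Where the seated pack's centre belongs in the fixed grey charger, 30 mm above the table, 20 mm above the bay floor; +x to the tall housing (66 mm), z up. Side walls, inner faces 29 mm either side, tops 52 mm above the table with lips flaring out to 63 mm, run from 5 mm on the -x side to the end wall at +97 mm. Open above and at -x, where the plain half sticks out over a 26 mm wide tongue.
Mind the look-alikes: they are no part of the job. Leave any turquoise or yellow look-alike of the part that bears pack_mid alone.

How it is judged:
On the way:
1. the pack lies flat on the mat, let go (x of pack_mid in the frame of mat between -0.13 and 0.13 m and y of pack_mid in the frame of mat between -0.1 and 0.1 m and height (world z) of pack_mid below 0.03 m and angle between pack_mid's own z axis and vertical below 0.12 rad and contact force between pack and the fingers below 0.2 N), for 0.2 s.
At the end, for the whole second after the job is handed in: The pack lies at rest in the charger bay: centre within 20 mm along and 15 mm across of charger_bay and within 8 mm of its height, level within 7 degrees, lined up within 10 degrees, contact end towards the housing (x of pack_mid in the frame of charger_bay between -0.02 and 0.02 m and y of pack_mid in the frame of charger_bay between -0.015 and 0.015 m and z of pack_mid in the frame of charger_bay between -0.008 and 0.008 m and x of pack_contacts in the frame of charger_bay above 0.05 m and angle between the x axis of pack_mid and the x axis of charger_bay, either way round below 0.18 rad and angle between pack_mid's own z axis and vertical below 0.12 rad and linear speed of pack below 0.03 m/s); the robot touches nothing.
It also fails if it takes over 64 s, if anything falls off the work surface, if the arm or the gripper's body presses on something with over 40 N, if the wrist force passes 120 N, or if a joint passes its speed limit or range.

## Robot

A 7-joint arm with a two-finger parallel gripper is mounted at the origin on the work surface. World frame = base frame: x ahead of the robot, y to its left, z up, the work surface at z = 0. Lengths are in m, angles in rad, forces in N, time in s.
With the tool pointing down it reaches from about 0.425 to 0.925 m from the base axis. Payload 6.8 kg.
Tool frame: the origin (TCP) lies between the finger pads; the fingertips stand 17 mm ahead of it and the grasp point (between the pads) lies 2 mm behind it; z points along the fingers, y is the direction in which the jaws open and shut (so a half turn about z gives the same grasp; the last joint's range is limited). The gripper opens to 85 mm and grips with 20 to 120 N. Pads are 22 mm wide; open, the fingers measure 114 mm over their backs; the gripper's body (76 mm by 85 mm) begins 54 mm behind the grasp point. The pads swing forward as they close: fully open they stand 13 mm farther back than shut.
Start: joints at [1.242, 0.477, 0.022, 1.555, -0.011, 1.109, -0.083], TCP at [0.148, -0.659, 0.248] pointing down, gripper open.
Joint ranges: [-2.96, 2.96], [-0.34, 2.1], [-1.41, 1.46], [0.24, 2.44], [-1.37, 4.51], [0.17, 1.92], [-2.96, 2.96]. Speed limits (rad/s): [2.39, 2.39, 3.14, 3.14, 3.14, 3.14, 3.14].

## Interface

Orientations are given as a unit quaternion [w, x, y, z].
In Python, from workcell import robot gives the robot as it stands. Calls block until the motion is done:
- robot.move_ptp(position, orientation): joint-space move of the TCP to a pose.
- robot.line_to(position, rotation=None, rate=0.15): straight line of the TCP; rotation=None keeps the orientation; rate is the mean speed in m/s.
- robot.movej(angles): joint-space move.
- robot.let_go() and robot.grab(effort=None): open the fingers fully, or close them until they stop; effort is the grip in N (None keeps the last).
- robot.wait(seconds).
- robot.ik(position, orientation): joint angles nearest the present ones, or None.
- robot.get_state(): the state.
- robot.camera(name): name is "scene" or "top"; returns a dict with "pixels" (480x640x3 uint8, blue, green, red), "depth" (480x640 float32, m along the optical axis (not along the pixel's ray), 0 where there is no reading), "intrinsics" (3x3 intrinsics, pixels), "R" (3x3) and "t" (3): a world point X has camera coordinates R X + t. Camera axes: x right, y down, z forward; pixel columns grow to the right and rows downward; lengths in m; the calibration is good to about 2 mm. A picture is of the moment at which its call begins.
A pose or a line that the arm cannot do raises robot.PlanningError and nothing moves.
- robot.hand_in(): hands the job in, once; it reports no verdict.
The state is a dict: "t": time; "joint_positions": joint angles; "qd": joint speeds; "tau": joint torques, N m; "tcp_pos": TCP position; "eef_rot": TCP orientation; "wrist_force": force on the tool from outside, world axes, zero at the start; "wrist_torque": the same for the moment, N m; "width": opening from 0.0 (shut) to 1.0 (fully open).
Only numpy, scipy, OpenCV 4.12 (cv2) and the standard library are available. Lean on these libraries where they do the work, as an engineer would, in place of code of your own. Each camera call takes 0.05 s, during which the arm holds its last target. There are 200 camera calls.

## Working session

There is one attempt and no reset: what is moved stays moved. The work goes in short steps, each a Python script; the robot and the scene stay as the last script left them, time stands still between calls to the robot, and variables do not carry over. Pictures are saved under pics/ and viewed, on a budget of 10 in all, crops included, one or two more only if the job needs it, and the job is handed in when it is done.

```bash
ls; mkdir -p pics; python3 - <<'E'
from workcell import robot
import cv2,numpy as np
for n in("scene","top"):
    c=robot.camera(n); cv2.imwrite(f"pics/{n}0.png",c["pixels"]); np.savez(f"{n}0.npz",**c)
    print(n,c["intrinsics"].round(1).tolist(),c["R"].round(3).tolist(),c["t"].round(3).tolist(),(c["depth"]>0).mean())
s=robot.get_state();print({k:np.round(v,3).tolist() for k,v in s.items()})
E
```

```text
pics
scene [[466.9, 0.0, 316.2], [0.0, 466.9, 233.1], [0.0, 0.0, 1.0]] [[-0.781, 0.625, -0.002], [0.51, 0.636, -0.579], [-0.36, -0.453, -0.815]] [0.448, -0.18, 1.305] 0.9958170572916667
top [[526.2, 0.0, 326.9], [0.0, 526.2, 236.3], [0.0, 0.0, 1.0]] [[-0.003, -1.0, 0.022], [-0.981, -0.001, -0.196], [0.195, -0.023, -0.98]] [-0.079, 0.503, 1.245] 0.9959049479166666
{'t': 0.1, 'joint_positions': [1.242, 0.478, 0.022, 1.556, -0.011, 1.109, -0.083], 'qd': [0.002, -0.002, 0.0, -0.004, 0.002, 0.001, -0.001], 'tau': [0.005, -59.776, 1.614, -28.195, 0.013, 0.005, -0.0], 'tcp_pos': [0.148, -0.658, 0.247], 'eef_rot': [-0.001, 0.994, 0.11, -0.0], 'wrist_force': [0.837, 0.543, 0.778], 'wrist_torque': [-0.013, -0.003, 0.015], 'width': 1.002}
```

View pics/scene0.png

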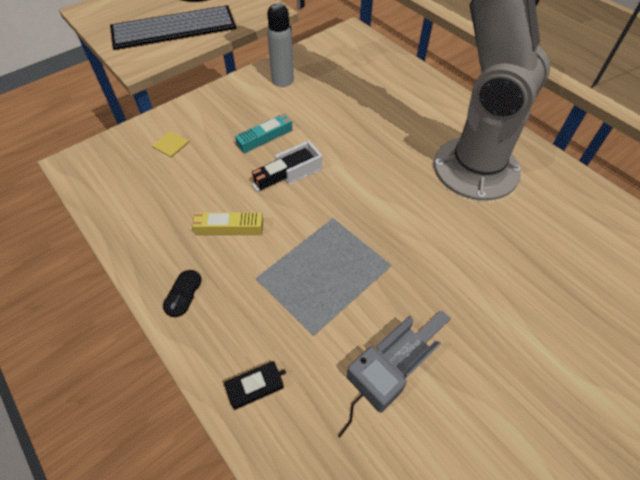

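View pics/top0.png

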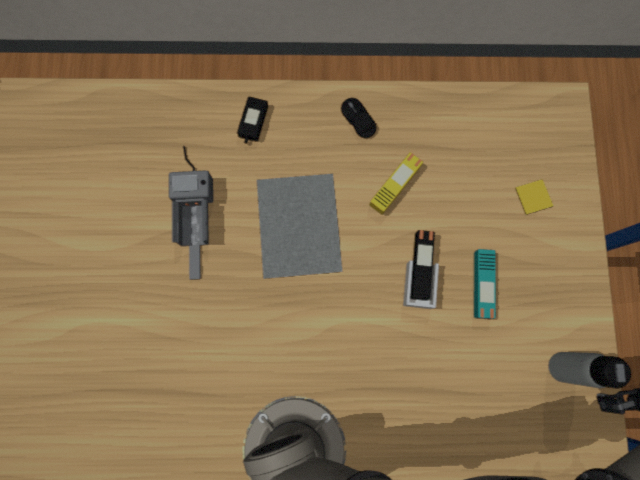

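The top view shows the pack in its rack at about (423,267) with the contacts towards +x (image up). The mat is at (300,225), and the charger at (190,225) with its housing at (190,186) and its tongue running down to (195,278). The yellow and turquoise decoys sit beside the rack. Next I'll measure using depth and colour.

```bash
cat > h.py <<'E'
import numpy as np,cv2
def cloud(c):
    K,R,t,d=c["intrinsics"],c["R"],c["t"],c["depth"]
    v,u=np.mgrid[0:480,0:640]
    P=np.dstack([(u-K[0,2])/K[0,0]*d,(v-K[1,2])/K[1,1]*d,d])
    return (P-t)@R      # world points, 480x640x3
def ray(c,uv,z):        # pixels -> world points on plane z
    uv=np.atleast_2d(uv).astype(float);K,R,t=c["intrinsics"],c["R"],c["t"]
    D=np.c_[uv,np.ones(len(uv))]@np.linalg.inv(K).T@R; C=-R.T@t
    return C+D*((z-C[2])/D[:,2])[:,None]
def proj(c,X):
    p=(np.atleast_2d(X)@c["R"].T+c["t"])@c["intrinsics"].T
    return p[:,:2]/p[:,2:]
E
python3 - <<'E'
import numpy as np,cv2
from h import *
T=dict(np.load("top0.npz"));S=dict(np.load("scene0.npz"))
for n,c in(("top",T),("scene",S)):
    W=cloud(c)
    for nm,X in(("mat",[.5,.06]),):pass
    # table height noise
    z=W[...,2]; print(n,"table z",np.median(z[280:320,330:390]) , z[280:320,330:390].std())
WT=cloud(T)
for p in[(423,267),(423,285),(424,235),(300,225),(190,186),(195,270),(190,225),(176,225),(205,225)]:
    print(p,WT[p[1],p[0]].round(4))
# rectified height + colour maps (1 mm/px) from top view around pack & charger
def rect(c,x0,x1,y0,y1,z,s=1000):
    xs=np.arange(x1,x0,-1/s);ys=np.arange(y1,y0,-1/s)
    Y,X=np.meshgrid(ys,xs); uv=proj(c,np.c_[X.ravel(),Y.ravel(),np.full(X.size,z)]).astype(np.float32).reshape(X.shape+(2,))
    return cv2.remap(c["pixels"],uv[...,0],uv[...,1],cv2.INTER_LINEAR)
pk=WT[267,423];ch=WT[225,190]
im=[]
for c in(T,S):
    for q,z in((pk,.05),(ch,.052)):
        a=rect(c,q[0]-.14,q[0]+.14,q[1]-.1,q[1]+.1,z); 
        for k in range(0,280,20): cv2.line(a,(0,k),(4,k),(0,0,255),1)
        for k in range(0,200,20): cv2.line(a,(k,0),(k,4),(0,0,255),1)
        im.append(a)
print(pk,ch)
cv2.imwrite("pics/rect0.png",np.hstack(im))
E
```

```text
top table z 0.00017511050158896093 0.07613971661772452
scene table z 0.0009532975834641078 0.047994403713461156
(423, 267) [ 0.4266 -0.3143  0.0499]
(423, 285) [ 0.3822 -0.3119  0.053 ]
(424, 235) [ 0.5065 -0.32    0.0496]
(300, 225) [ 5.423e-01 -1.180e-02 -2.000e-04]
(190, 186) [0.6237 0.2561 0.0723]
(195, 270) [0.4249 0.249  0.0087]
(190, 225) [0.5405 0.2676 0.0058]
(176, 225) [0.5298 0.2901 0.0538]
(205, 225) [0.5289 0.2184 0.0586]
[ 0.42661501 -0.31430904  0.04992169] [0.54051099 0.26758879 0.00581564]
```

View pics/rect0.png

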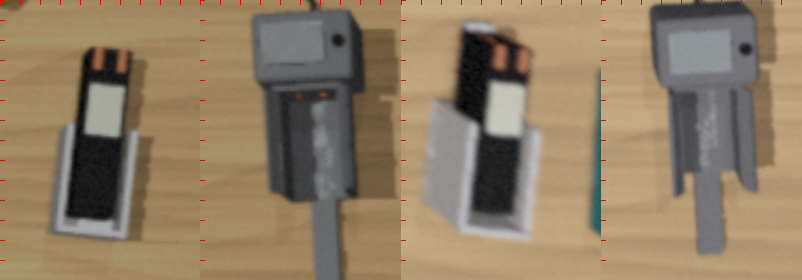

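The rectified crops show the pack at about 1 mm per pixel (panel 1, x 65-130, y 48-218) and the charger tipped slightly in yaw (panels 2 and 4). I'll now get numbers from the depth-filtered points of both cameras.

```bash
cat > m.py <<'E'
from h import *
def rectfit(P):
    (c,(w,h),a)=cv2.minAreaRect((P[:,:2]*1000).astype(np.float32)); b=cv2.boxPoints((c,(w,h),a))
    e=b[1]-b[0],b[2]-b[1]; l=max(e,key=np.linalg.norm); l=l*np.sign(l[0])
    return np.round(c,1),sorted(np.round((w,h),1)),np.round(np.degrees(np.arctan2(l[1],l[0])),2),len(P)
def clean(m): # biggest blob
    n,l,s,_=cv2.connectedComponentsWithStats(m.astype(np.uint8)); return l==1+np.argmax(s[1:,4])
def box(W,x0,x1,y0,y1,z0,z1):
    return (W[...,0]>x0)&(W[...,0]<x1)&(W[...,1]>y0)&(W[...,1]<y1)&(W[...,2]>z0)&(W[...,2]<z1)
E
python3 - <<'E'
from m import *
T=dict(np.load("top0.npz"));S=dict(np.load("scene0.npz"))
for n,c in(("top",T),("scene",S)):
    W=cloud(c);px=c["pixels"].astype(int);sat=px.max(2)-px.min(2);v=px.max(2)
    print(n,"cam",(-c["R"].T@c["t"]).round(3))
    m=box(W,.28,.58,-.40,-.24,.043,.06)
    d=m&((v<75)|(sat>60)); d=clean(cv2.morphologyEx(d.astype(np.uint8),cv2.MORPH_CLOSE,np.ones((5,5))))
    dd=d&m;uv=np.argwhere(d)[:,::-1]
    print("pack depth pts",rectfit(W[dd]),"z",np.median(W[dd][:,2]).round(4)," ray:",rectfit(ray(c,uv,.05)))
    cop=m&(px[...,2]-px[...,0]>50); print("copper",W[cop].mean(0).round(4),cop.sum())
    lab=m&(v>140)&(W[...,0]>.42); print("label",W[lab].mean(0).round(4),lab.sum())
    for nm,b in(("housing",(.56,.76,.15,.36,.062,.085)),("walls",(.40,.60,.15,.36,.045,.07)),("tongue",(.34,.475,.2,.30,.005,.02))):
        q=box(W,*b); P=W[clean(q)] if nm!="walls" else W[q]; print(nm,rectfit(P),"z",np.percentile(P[:,2],[5,50,95]).round(4),"x",P[:,0].min().round(4),P[:,0].max().round(4))
        if nm=="walls":
            for s in(P[P[:,1]>.255],P[P[:,1]<.255]):
                print("  wall",rectfit(s)); 
                for x in np.arange(.46,.6,.015):
                    r=s[abs(s[:,0]-x)<.0075]
                    if len(r):print("    x%.3f y %.4f..%.4f z %.3f..%.3f"%(x,r[:,1].min(),r[:,1].max(),r[:,2].min(),r[:,2].max()))
        if nm=="tongue":
            for x in np.arange(.36,.475,.015):
                r=P[abs(P[:,0]-x)<.0075]
                if len(r):print("    x%.3f y %.4f..%.4f"%(x,r[:,1].min(),r[:,1].max()))
    g=box(W,.40,.68,-.15,.14,-.01,.012)&(sat<30)&(v<150); g=clean(g)
    print("mat",rectfit(ray(c,np.argwhere(g)[:,::-1],.003)))
E
```

```text
top cam [ 0.249 -0.05   1.32 ]
pack depth pts (array([ 434.1, -314.7]), [np.float64(44.9), np.float64(170.1)], np.float32(-6.45), 905) z 0.0501  ray: (array([ 433.7, -313.8]), [np.float64(44.8), np.float64(170.0)], np.float32(-6.38), 917)
copper [ 0.5076 -0.3242  0.0502] 69
label [ 0.4588 -0.3178  0.0507] 323
housing (array([629.9, 262.9]), [np.float64(70.7), np.float64(99.7)], np.float32(-85.8), 992) z [0.0627 0.0664 0.0711] x 0.592 0.6654
walls (array([543.1, 260.9]), [np.float64(94.4), np.float64(113.7)], np.float32(0.2), 690) z [0.0483 0.057  0.0646] x 0.4862 0.5999
  wall (array([543. , 281.8]), [np.float64(52.7), np.float64(113.7)], np.float32(0.2), 422)
    x0.490 y 0.2847..0.2968 z 0.047..0.064
    x0.505 y 0.2846..0.2973 z 0.049..0.065
    x0.520 y 0.2857..0.3016 z 0.046..0.066
    x0.535 y 0.2867..0.3025 z 0.046..0.065
    x0.550 y 0.2863..0.3029 z 0.045..0.067
    x0.565 y 0.2883..0.3039 z 0.045..0.068
    x0.580 y 0.2894..0.3046 z 0.045..0.065
    x0.595 y 0.2556..0.3083 z 0.045..0.069
  wall (array([544.9, 233.2]), [np.float64(40.0), np.float64(109.6)], np.float32(0.74),
[... 1828 characters left out ...]
.490 y 0.2145..0.2276 z 0.048..0.062
    x0.505 y 0.2145..0.2276 z 0.047..0.064
    x0.520 y 0.2148..0.2285 z 0.045..0.064
    x0.535 y 0.2166..0.2300 z 0.049..0.064
    x0.550 y 0.2165..0.2308 z 0.046..0.065
    x0.565 y 0.2175..0.2318 z 0.045..0.064
    x0.580 y 0.2186..0.2326 z 0.047..0.063
    x0.595 y 0.2186..0.2547 z 0.049..0.065
tongue (array([438.9, 252.9]), [np.float64(26.4), np.float64(72.8)], np.float32(3.0), 364) z [0.007  0.0098 0.0126] x 0.4026 0.475
    x0.405 y 0.2388..0.2647
    x0.420 y 0.2397..0.2647
    x0.435 y 0.2408..0.2658
    x0.450 y 0.2399..0.2666
    x0.465 y 0.2419..0.2675
mat (array([544.3,  -7.1]), [np.float64(199.4), np.float64(258.6)], np.float32(5.17), 7847)
```

Results from the two views:

| Item | Centre x, y (m) | Yaw | Heights |
|---|---|---|---|
| Pack | (0.4345, -0.3142) | -6.4° | top at 50 mm in both views |
| Charger bay | about (0.493, 0.2556) | about 3.2° | |
| Mat | (0.5435, -0.0075) | 5.1° | |

A bottle stands close to the start pose, so I'll check where it is and plan the IK before moving.

```bash
cat >> m.py <<'E'
def quat(deg): a=np.radians(deg)/2; return [0,float(np.cos(a)),float(np.sin(a)),0]
def off(c,deg,d): a=np.radians(deg); return np.array([c[0]+d*np.cos(a),c[1]+d*np.sin(a)])
E
python3 - <<'E'
from m import *
from workcell import robot
S=dict(np.load("scene0.npz"));W=cloud(S)
q=box(W,-.3,.6,-1,-.5,.06,.24)&(np.indices((480,640))[1]<310)
P=W[q];print("bottle",P.min(0).round(3),P.max(0).round(3),np.median(P,0).round(3))
g=off((.4345,-.3142),-6.4,.05);print(g)
for nm,p,y in(("rack",g,-6.4),("mat+",off((.5435,-.0075),3.2,.05),3.2),("mat-",off((.5435,-.0075),3.2,-.05),3.2),("chg",off((.493,.2556),3.2,-.05),3.2)):
    for f in(0,180):
        for z in(.034,.2):
            j=robot.ik([*p,z],quat(y+f)); print(nm,f,z,None if j is None else np.round(j,2))
E
```

```text
bottle [ 0.156 -0.679  0.06 ] [ 0.229 -0.615  0.24 ] [ 0.207 -0.631  0.156]
[ 0.4841884  -0.31977345]
rack 0 0.034 [ 0.52  0.61 -0.06  1.93  0.06  0.61 -1.26]
rack 0 0.2 [ 0.55  0.38 -0.1   1.83  0.04  0.94 -1.25]
rack 180 0.034 [ 0.89  0.67 -0.55  1.9   0.52  0.72  1.49]
rack 180 0.2 [ 0.99  0.45 -0.67  1.8   0.33  1.    1.65]
mat+ 0 0.034 [ 0.15  0.64 -0.32  1.88  0.31  0.67 -1.88]
mat+ 0 0.2 [ 0.29  0.44 -0.51  1.78  0.25  0.99 -1.83]
mat+ 180 0.034 [ 0.43  0.74 -0.72  1.86  0.67  0.8   0.98]
mat+ 180 0.2 [ 0.55  0.54 -0.87  1.76  0.47  1.06  1.14]
mat- 0 0.034 [ 0.2   0.54 -0.37  2.11  0.36  0.55 -1.95]
mat- 0 0.2 [ 0.39  0.29 -0.58  2.    0.2   0.91 -1.81]
mat- 180 0.034 [ 0.36  0.58 -0.57  2.1   0.55  0.61  1.03]
mat- 180 0.2 [ 0.74  0.42 -1.03  1.98  0.43  0.98  1.13]
chg 0 0.034 [-0.07  0.64 -0.71  2.06  0.66  0.68 -2.74]
chg 0 0.2 [ 0.26  0.51 -1.16  1.94  0.54  1.05 -2.64]
chg 180 0.034 [-0.09  0.63 -0.69  2.06  0.64  0.67  0.42]
chg 180 0.2 [ 0.15  0.43 -0.97  1.95  0.42  0.99  0.6 ]
```

```bash
python3 - <<'E'
from m import *
T=dict(np.load("top0.npz"));S=dict(np.load("scene0.npz"))
tcp=np.array([.148,-.659,.247])
for n,c in(("T",T),("S",S)): print(n,proj(c,[tcp,tcp+[0,0,.15],tcp-[0,0,.017]]).round(0).tolist())
W=cloud(S)
for v in range(5,90,8): print(v,W[v,280].round(3),S["pixels"][v,280])
W=cloud(T)
for u in range(540,640,8): print(u,W[372,u].round(3),W[400,u].round(3))
E
```

```text
T [[621.0, 392.0], [671.0, 401.0], [616.0, 391.0]]
S [[288.0, 2.0], [285.0, -54.0], [289.0, 8.0]]
5 [ 0.179 -0.657  0.251] [111 107 106]
13 [ 0.197 -0.633  0.244] [34 34 26]
21 [ 0.2   -0.631  0.222] [21 14 21]
29 [ 0.203 -0.63   0.199] [20 19 16]
37 [ 0.206 -0.628  0.176] [117 118 118]
45 [ 0.208 -0.628  0.151] [109 112 110]
53 [ 0.212 -0.626  0.127] [108 109 108]
61 [ 0.212 -0.629  0.098] [111 113 112]
69 [ 0.213 -0.63   0.069] [111 110 110]
77 [ 0.215 -0.632  0.04 ] [106 108 107]
85 [ 0.216 -0.633  0.01 ] [107 109 111]
540 [ 0.174 -0.602  0.003] [ 0.108 -0.598 -0.   ]
548 [ 0.173 -0.624 -0.003] [ 0.107 -0.618 -0.003]
556 [ 0.176 -0.624  0.042] [ 0.107 -0.637 -0.001]
564 [ 0.179 -0.621  0.089] [ 0.107 -0.656  0.   ]
572 [ 0.181 -0.622  0.127] [ 0.108 -0.674  0.004]
580 [ 0.182 -0.623  0.16 ] [ 0.107 -0.695  0.002]
588 [ 0.184 -0.627  0.188] [ 0.107 -0.716 -0.001]
596 [ 0.186 -0.625  0.224] [ 0.107 -0.734  0.002]
604 [ 0.187 -0.631  0.243] [ 0.141 -0.586  0.316]
612 [ 0.187 -0.647  0.244] [ 0.143 -0.59   0.336]
620 [ 0.188 -0.658  0.254] [ 0.144 -0.597  0.35 ]
628 [ 0.187 -0.68   0.242] [ 0.144 -0.615  0.344]
636 [ 0.129 -1.292 -0.75 ] [ 0.145 -0.62   0.36 ]
```

The bottle top (z≈0.243, around x 0.187, y -0.655) is right by the open fingers. I'll go straight up first, then over to the pack.

```bash
python3 - <<'E'
from m import *
from workcell import robot
s=robot.get_state();p=np.array(s["tcp_pos"])
robot.line_to((p+[0,0,.13]).tolist(),rate=.15)
g=off((.4345,-.3142),-6.4,.05)
robot.move_ptp([*g,.30],quat(-6.4))
robot.line_to([*g,.12],rate=.2)
s=robot.get_state();print(s["t"],s["tcp_pos"],s["wrist_force"])
c=robot.camera("scene");b=robot.camera("top")
cv2.imwrite("pics/pre.png",np.hstack([cv2.resize(c["pixels"][80:280,180:380],(400,400)),cv2.resize(b["pixels"][170:340,340:510],(400,400))]))
E
```

```text
3.9167 [ 0.48490094 -0.32032679  0.12108581] [-0.4019478   0.04609977  0.67939667]
```

View pics/pre.png

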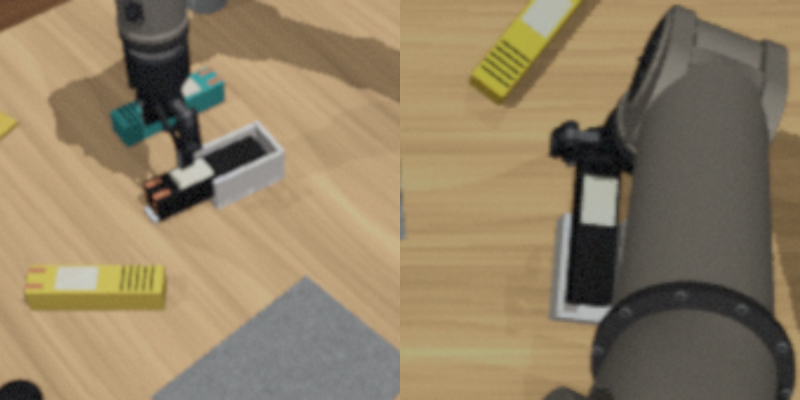

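The fingers stand astride the contact half, at about (190,150) in the left crop, and clear of the rack and the decoys. I'll descend, grip and lift.

```bash
python3 - <<'E'
from m import *
from workcell import robot
g=off((.4345,-.3142),-6.4,.05)
robot.line_to([*g,.032],rate=.08)
s=robot.get_state();print(s["tcp_pos"],s["wrist_force"])
robot.grab(100)
s=robot.get_state();print(s["t"],s["width"],s["tcp_pos"],s["wrist_force"])
robot.line_to([*g,.06],rate=.06)
s=robot.get_state();print(s["wrist_force"],s["wrist_torque"])
robot.line_to([*g,.16],rate=.12)
s=robot.get_state();print(s["t"],s["width"],s["wrist_force"],s["wrist_torque"])
c=robot.camera("scene");b=robot.camera("top")
for n,k in(("scene1",c),("top1",b)): np.savez(n+".npz",**k)
W=cloud(c);px=c["pixels"].astype(int)
m=box(W,.33,.56,-.42,-.24,.12,.22)
P=W[m]; a=np.radians(-6.4);sx=(P[:,0]-.4345)*np.cos(a)+(P[:,1]+.3142)*np.sin(a)
for x in np.arange(-.09,.1,.02):
    r=P[abs(sx-x)<.01]
    if len(r):print(round(x,3),len(r),np.percentile(r[:,2],[2,50,98]).round(4))
cv2.imwrite("pics/lift.png",np.hstack([cv2.resize(c["pixels"][60:260,180:380],(400,400)),cv2.resize(b["pixels"][170:340,340:510],(400,400))]))
E
```

```text
[ 0.48456886 -0.32002177  0.03253786] [0.96235301 0.41180464 0.01273401]
5.7333 0.4978575117971333 [ 0.48466452 -0.32004804  0.03261346] [ 0.18371072 -0.44978245  4.85394442]
[-0.01245684 -0.28068525 -2.53004242] [-0.01449608 -0.06446405 -0.00815358]
7.3333 0.4983572383155122 [-0.22276891 -0.02264902 -2.45973992] [ 0.01655683 -0.13536677  0.01433509]
-0.09 22 [0.1403 0.1737 0.1781]
-0.07 168 [0.1388 0.1743 0.1791]
-0.05 176 [0.1404 0.175  0.1799]
-0.03 174 [0.1401 0.1747 0.1795]
-0.01 173 [0.1404 0.1747 0.1792]
0.01 128 [0.1396 0.1661 0.1788]
0.03 51 [0.1375 0.1522 0.2103]
0.05 201 [0.1453 0.1809 0.2169]
0.07 320 [0.1419 0.1772 0.2176]
0.09 122 [0.1403 0.1638 0.1777]
```

View pics/lift.png

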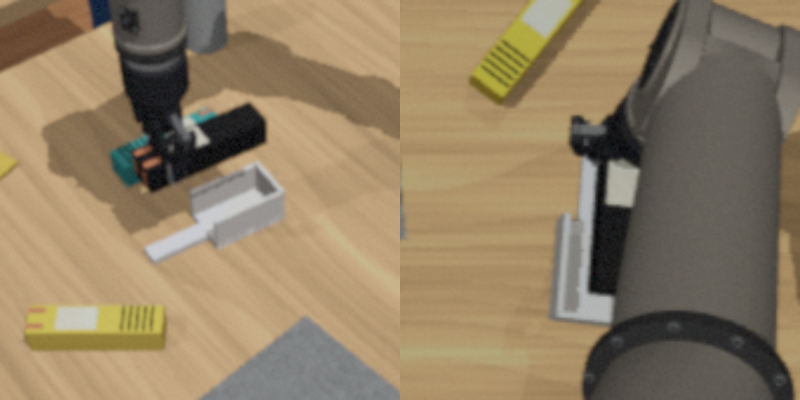

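The pack is out of the rack and hangs level: its top is at 0.178 along its whole length, which matches the grip. Next is the mat.

```bash
cat >> m.py <<'E'
def findpack(c,zt,x0=.38,x1=.70,y0=-.13,y1=.12):
    W=cloud(c);px=c["pixels"].astype(int);sat=px.max(2)-px.min(2);v=px.max(2)
    m=box(W,x0,x1,y0,y1,zt-.012,zt+.012)
    d=clean(cv2.morphologyEx(m.astype(np.uint8),cv2.MORPH_CLOSE,np.ones((3,3))))&m
    cop=m&(px[...,2]-px[...,0]>50)
    return rectfit(W[d]),"z",np.percentile(W[d][:,2],[10,50,90]).round(4),"cop",W[cop].mean(0).round(4)
E
python3 - <<'E'
from m import *
from workcell import robot
M=(.5435,-.0075);g=off(M,3.2,.05)
robot.line_to([*g,.16],quat(3.2),rate=.2)
robot.line_to([*g,.05],rate=.12)
robot.line_to([*g,.0265],rate=.03)
s=robot.get_state();print(s["t"],s["tcp_pos"],s["wrist_force"])
robot.let_go()
robot.line_to([*g,.15],rate=.12)
robot.move_ptp([.45,.22,.25],quat(3.2))
robot.wait(.3)
s=robot.get_state();print(s["t"],s["wrist_force"])
for n in("scene","top"):
    c=robot.camera(n);np.savez(n+"2.npz",**c);cv2.imwrite(f"pics/{n}2.png",c["pixels"]);print(n,findpack(c,.043))
E
```

```text
11.25 [ 0.5935694  -0.00467892  0.02662   ] [ 0.07810548  0.55596471 -1.75777271]
14.3333 [-0.57611957 -0.74003915 -0.47641165]
scene ((array([545.8,  -6.9]), [np.float64(46.1), np.float64(170.7)], np.float32(2.84), 1316), 'z', array([0.039 , 0.0428, 0.045 ]), 'cop', array([ 0.6176, -0.0044,  0.043 ]))
top ((array([543.,  -8.]), [np.float64(44.0), np.float64(170.0)], np.float32(3.25), 1182), 'z', array([0.0397, 0.043 , 0.0462]), 'cop', array([ 0.616 , -0.005 ,  0.0437]))
```

View pics/scene2.png

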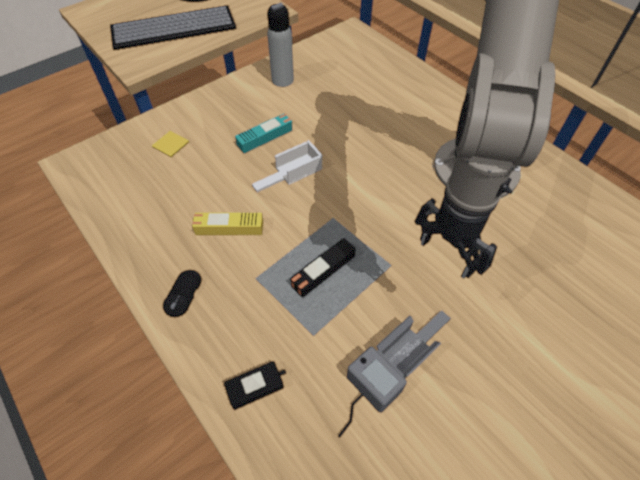

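The pack lies flat on the mat at (323,267), centred at (0.544, -0.0075) with yaw 3.1°, contacts towards the housing side. I'll re-grip it at the ribbed end, carry it over the charger, and check alignment before lowering.

```bash
python3 - <<'E'
from m import *
from workcell import robot
g=off((.5438,-.0075),3.1,-.05); h=off((.493,.2557),3.2,-.05)
robot.move_ptp([*g,.15],quat(3.1))
robot.line_to([*g,.027],rate=.1)
robot.grab(100)
s=robot.get_state();print(s["t"],s["width"],s["tcp_pos"],s["wrist_force"])
robot.line_to([*g,.16],rate=.1)
robot.line_to([*h,.16],quat(3.2),rate=.15)
robot.wait(.3)
s=robot.get_state();print(s["t"],s["width"],s["tcp_pos"],s["wrist_force"],s["wrist_torque"])
im=[]
for n in("scene","top"):
    c=robot.camera(n);np.savez(n+"3.npz",**c)
    W=cloud(c);m=box(W,.48,.62,.18,.34,.12,.19)
    P=W[m];print(n,"contact half",rectfit(P[P[:,2]>.165]))
    for x in np.arange(.5,.6,.02):
        r=P[abs(P[:,0]-x)<.01];r=r[r[:,2]>np.percentile(r[:,2],98)-.012] if len(r) else r
        if len(r):print(round(x,3),"y",r[:,1].min().round(4),r[:,1].max().round(4),"ztop",np.median(r[:,2]).round(4))
    im.append(c["pixels"][220:440,280:500] if n=="scene" else c["pixels"][130:350,90:310])
cv2.imwrite("pics/over.png",np.hstack([cv2.resize(i,(400,400)) for i in im]))
E
```

```text
17.2833 0.49621769300598406 [ 0.49428894 -0.01021669  0.02763407] [-0.80159144 -0.42239349  6.57098271]
21.0 0.4965890052848072 [0.44318672 0.2526622  0.16001534] [-2.88641016e-01  3.72344967e-04 -2.75307228e+00] [ 0.04295728  0.12211093 -0.04217164]
scene contact half (array([529.5, 257.1]), [np.float64(44.8), np.float64(100.9)], np.float32(3.36), 1259)
0.5 y 0.2337 0.2779 ztop 0.1756
0.52 y 0.2338 0.2792 ztop 0.1754
0.54 y 0.2359 0.2799 ztop 0.1752
0.56 y 0.2363 0.2813 ztop 0.175
0.58 y 0.2382 0.2819 ztop 0.1741
top contact half (array([528.6, 255.8]), [np.float64(43.4), np.float64(99.2)], np.float32(3.68), 738)
0.5 y 0.2325 0.2701 ztop 0.1758
0.52 y 0.2338 0.2771 ztop 0.1752
0.54 y 0.235 0.2784 ztop 0.1748
0.56 y 0.2364 0.279 ztop 0.1749
0.58 y 0.2373 0.2794 ztop 0.1745
```

View pics/over.png

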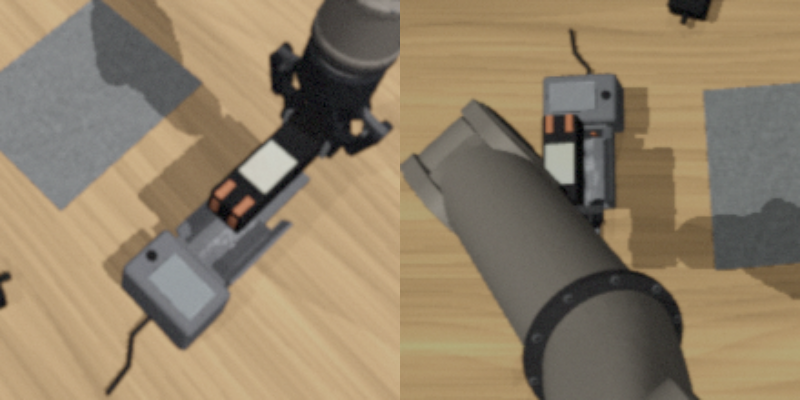

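The pack hangs level over the bay. At x=0.54 its centreline is at y≈0.2575, against 0.258 for the charger. The contact end is at x≈0.579 and the housing face at about 0.595, so I'll lower it with force checks.

```bash
python3 - <<'E'
from m import *
from workcell import robot
h=off((.493,.2562),3.2,-.05)
for z,r in((.09,.12),(.07,.05),(.05,.05),(.041,.03),(.036,.03)):
    robot.line_to([*h,z],rate=r)
    s=robot.get_state();f=np.array(s["wrist_force"]);print(s["t"],z,f.round(1),np.round(s["wrist_torque"],2))
    if np.linalg.norm(f-[0,0,-2.7])>12: print("contact");break
else:
    robot.line_to([*h,.0348],rate=.02)
    s=robot.get_state();print(s["t"],s["tcp_pos"],s["wrist_force"])
c=robot.camera("scene");W=cloud(c);m=box(W,.48,.585,.2385,.275,.03,.07);P=W[m]
for x in(.5,.52,.54,.56,.575):
    r=P[abs(P[:,0]-x)<.008];print(x,len(r),np.median(r[:,2]).round(4))
cv2.imwrite("pics/in.png",cv2.resize(c["pixels"][260:440,300:480],(540,540)))
E
```

```text
21.8333 0.09 [ 0.4 -0.6 -2.1] [-0.03  0.1  -0.02]
22.3833 0.07 [-0.3 -1.  -1.6] [-0.01  0.08 -0.  ]
22.9333 0.05 [-0.3  0.4 -2.7] [ 0.03  0.08 -0.01]
23.3833 0.041 [-0.4 -0.5 -2.9] [0.02 0.11 0.01]
23.7 0.036 [-0.2 -0.  -1.8] [ 0.    0.17 -0.02]
23.95 [0.44319713 0.25353251 0.03485075] [ 1.17970887 -0.80275015 -0.98558907]
0.5 123 0.0505
0.52 133 0.0502
0.54 132 0.0502
0.56 133 0.05
0.575 159 0.0489
```

View pics/in.png

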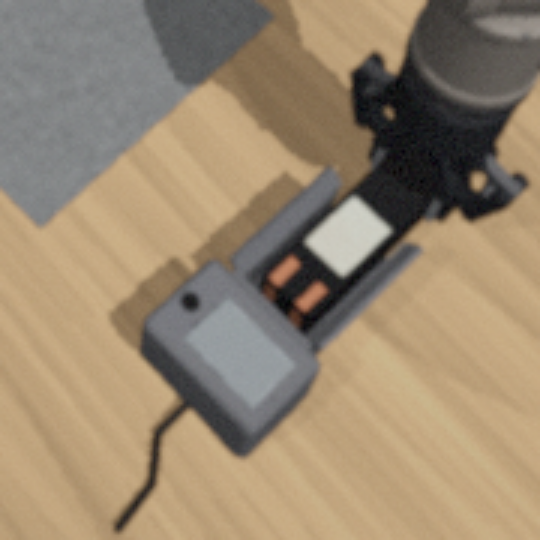

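The pack is down between the walls and level, with its top at 0.050 and the contacts at about (300,285) facing the housing. I'll release it, retreat and check.

```bash
python3 - <<'E'
from m import *
from workcell import robot
s=robot.get_state();p=np.array(s["tcp_pos"])
robot.let_go()
robot.line_to((p+[0,0,.17]).tolist(),rate=.12)
robot.move_ptp([.48,-.10,.28],quat(0))
robot.wait(.3)
s=robot.get_state();print(s["t"],s["wrist_force"])
im=[]
for n in("scene","top"):
    c=robot.camera(n);W=cloud(c);px=c["pixels"].astype(int);v=px.max(2);sat=px.max(2)-px.min(2)
    m=box(W,.39,.585,.2,.31,.040,.056)&((v<70)|(sat>60)); d=clean(cv2.morphologyEx(m.astype(np.uint8),cv2.MORPH_CLOSE,np.ones((5,5))))&box(W,.39,.6,.2,.31,.040,.056)
    P=W[d];print(n,rectfit(P)); 
    for x in(.42,.45,.48,.51,.54,.57):
        r=P[abs(P[:,0]-x)<.01]
        if len(r):print(x,"y",r[:,1].min().round(4),r[:,1].max().round(4),np.median(r[:,2]).round(4))
    im.append(c["pixels"][240:440,280:480] if n=="scene" else c["pixels"][140:300,110:270])
cv2.imwrite("pics/final.png",np.hstack([cv2.resize(i,(400,400)) for i in im]))
E
```

```text
27.725 [ 0.47249557 -0.35433512 -0.07220113]
scene (array([496. , 252.7]), [np.float64(51.1), np.float64(168.7)], np.float32(3.49), 1176)
0.42 y 0.2304 0.2737 0.0499
0.45 y 0.2319 0.2755 0.0499
0.48 y 0.2334 0.2775 0.0496
0.51 y 0.275 0.2793 0.0489
0.54 y 0.2296 0.2814 0.0491
0.57 y 0.2388 0.2821 0.0493
top (array([497.6, 255.5]), [np.float64(69.4), np.float64(182.0)], np.float32(5.58), 1031)
0.42 y 0.2294 0.2702 0.0495
0.45 y 0.2305 0.2707 0.0497
0.48 y 0.2249 0.2851 0.0497
0.51 y 0.2344 0.2911 0.0495
0.54 y 0.2311 0.2912 0.0491
0.57 y 0.2305 0.2974 0.0498
```

View pics/final.png

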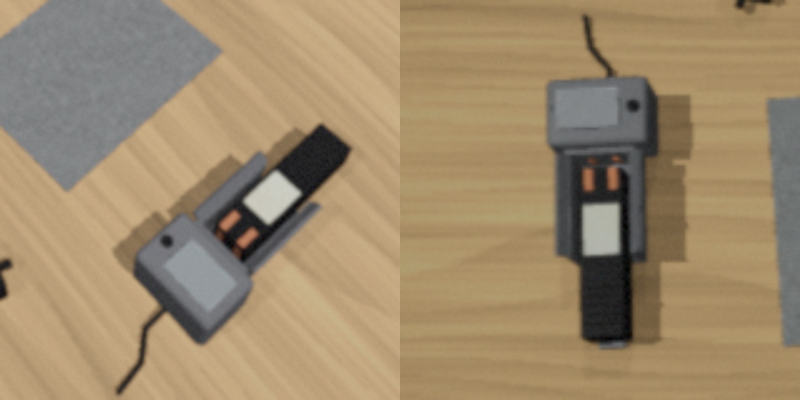

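The pack lies level in the bay with its top at 0.0495-0.050. It's lined up with the charger, contacts towards the housing, and the arm is clear, so I'm handing in.

```bash
python3 -c "
from workcell import robot
robot.hand_in();print(robot.get_state()['t'])"
```

```text
the job is handed in; nothing more can be done
the job is handed in; nothing more can be done
```

The pack is seated in the charger with its contact end towards the tall housing, and the job was handed in at about 28 s of the 64 s. `hand_in` gives no verdict, so this rests on my own checks.

- **What I did:** I lifted the pack out of the rack by its contact end and laid it flat on the mat near its centre. After letting go, I re-gripped it by the ribbed end, lowered it into the charger, released it and moved the arm well away.
- **On the mat:** both cameras put the pack at about (0.544, -0.0075), level, with its top at 43 mm.
- **In the charger:** the pack's top is at 49–50 mm (50 mm expected). It looks level and lies at about 3.5° yaw, against about 3.2° for the charger. Its centre is within a few mm of the estimated bay centre, and nothing touches the robot. Wrist force stayed under 3 N while lowering.
- **Checks that disagreed:**
  - The top-view outline fit of the seated pack was unusable (69 x 182 mm, 5.6°) because it took in the charger's walls. I relied on the scene camera, the section-by-section points and the pictures instead.
  - The bay centre's x was uncertain by about 5 mm, because the wall ends and the housing face gave different values. That is inside the 20 mm tolerance.

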